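# Bring the label roll to the front of the bench carousel and lock it

### The job

The bench carousel is bolted fast with the wrong pocket at the front, and the roll of labels is needed next. Push the locking bolt outward by its upright knob to free the tray, turn the tray by pushing the finger posts on its rim until the pocket with the label roll faces front, over the steel pointer toward you, then push the bolt fully home into its notch so that the tray is locked again. Only push with the fingertips: do not pick up, tip over or shove what stands in the pockets, and leave the things lying around in place.

Things in the scene. Friction and masses are not known exactly. Their poses are not given: they have to be found in the camera images.
- stand: Fixed round stand of the carousel: foot plate 224 mm across, 7 mm thick. Origin: on the turning axis, on the worktop. Its own -x direction is the FRONT, toward the robot (turned at most 0.2 rad). The locking bolt's bracket runs outward at 252 degrees counter-clockwise from its +x seen from above (front right seen from the robot), to 238 mm from the axis; its two guide blocks are 38 mm high.
- front_mark (a point): Steel pointer wedge fixed on a tongue of the stand; it marks the front. 16 mm long, 22 mm wide, top 20 mm above the worktop. This point: its tip's top, 136 mm in front of the turning axis.
- carousel (a joint): Turning of the tray about its upright axis, rad, 0 at the start, growing counter-clockwise seen from above, no stops. About 1 N at the rim turns it; it stays where left. Grey tray 260 mm across, floor (black mat) at z = 18 mm, rim 14 mm thick up to z = 32 mm, hub (radius 26 mm) to z = 53 mm, five dividers to z = 54 mm making five equal pockets of 72 degrees, each with a rim notch at its middle.
- notch (a point): Notch in the tray's rim at the middle of the pocket that is at the front at the start (all five pockets have one): 16 mm wide, its mouth flaring to 29 mm, so that the bolt draws the tray true from about 4 degrees off. This point: mouth of the notch, 130 mm from the axis, z = 25 mm; it turns with the tray. Whenever the bolt sits in a notch, one pocket points exactly to the front.
- bolt (a joint): Slide of the locking bolt, m: 0 = fully home (nose in a rim notch, tray locked; so at the start), 0.024 = fully drawn outward, away from the axis, along its bracket. The tray is free from about 0.018 on. The bolt, a 12 mm round rod 25 mm above the worktop, stays where it is left; about 2 N moves it.
- bolt_knob (a point): The bolt's upright black knob, 14 to 18 mm across, from z = 30 mm to z = 66 mm, 172 mm from the axis when the bolt is home and 196 mm when drawn. This point: on the knob's axis at z = 52 mm; it moves with the bolt.
- post_0 (a point): Upright black finger post on the carousel's rim, 14 mm across, from the rim (z = 32 mm) to z = 100 mm, 122 mm from the turning axis, at the end of a divider. This point: on the post's axis at z = 82 mm; it turns with the carousel.
- post_1 (a point): Upright black finger post on the carousel's rim, 14 mm across, from the rim (z = 32 mm) to z = 100 mm, 122 mm from the turning axis, at the end of a divider. This point: on the post's axis at z = 82 mm; it turns with the carousel.
- post_2 (a point): Upright black finger post on the carousel's rim, 14 mm across, from the rim (z = 32 mm) to z = 100 mm, 122 mm from the turning axis, at the end of a divider. This point: on the post's axis at z = 82 mm; it turns with the carousel.
- post_3 (a point): Upright black finger post on the carousel's rim, 14 mm across, from the rim (z = 32 mm) to z = 100 mm, 122 mm from the turning axis, at the end of a divider. This point: on the post's axis at z = 82 mm; it turns with the carousel.
- post_4 (a point): Upright black finger post on the carousel's rim, 14 mm across, from the rim (z = 32 mm) to z = 100 mm, 122 mm from the turning axis, at the end of a divider. This point: on the post's axis at z = 82 mm; it turns with the carousel.
- jar_1_mid (a point): Small sample jar with a white screw lid, 48 mm across, 66 mm high, standing loose in a pocket. This point: its centre, 33 mm above the tray floor.
- label_roll_mid (a point): Roll of blank white labels, 69 mm across, 50 mm high, upright with an open bore; loose in one of the pockets not at the front, its middle about 71 mm from the turning axis, on the pocket's centre line. This point: its centre, 25 mm above the tray floor.
- jar_2_mid (a point): Small sample jar with a white screw lid, 48 mm across, 66 mm high, standing loose in a pocket. This point: its centre, 33 mm above the tray floor.
- clip_mid (a point): Black spring clip (bulldog clip), 35x32x27 mm, loose in a pocket. This point: 10 mm above the tray floor.
- jar_3_mid (a point): Small sample jar with a white screw lid, 48 mm across, 66 mm high, standing loose in a pocket. This point: its centre, 33 mm above the tray floor.
- tape_measure: Pocket tape measure, 36x74x63 mm, standing on the worktop to the left of the carousel, near the front edge; bystander. Origin: centre of its underside.
- stapler: Stapler, 32x124x36 mm, on the worktop at the front right; bystander. Origin: centre of its underside.
- mouse: Computer mouse, 115x62x37 mm, to the right of the carousel; bystander. Origin: centre of its underside.
- pen: Marker pen lying down, 18 mm thick, 131 mm long, near the front edge; bystander. Origin: centre of its underside.

How it is judged (in metres and radians):
On the way, in this order (a step that is already met when the one before it is completed fails the run):
1. the bolt is drawn and the tray is free (value of joint bolt above 0.016 m), for 0.1 s.
2. the label roll is at the front, the bolt still drawn (x of label_roll_mid in the frame of stand below -0.05 m and y of label_roll_mid in the frame of stand between -0.02 and 0.02 m and value of joint bolt above 0.01 m), for 0.1 s.
At the end, for the whole second after the job is handed in: The label roll's centre lies over 50 mm in front of the turning axis, within 20 mm of the front line; the bolt is home within 3 mm; the tray is still; all contents stand upright on the tray floor inside the rim; tape measure, stapler, mouse and pen moved less than 25 mm (x of label_roll_mid in the frame of stand below -0.05 m and y of label_roll_mid in the frame of stand between -0.02 and 0.02 m and value of joint bolt below 0.003 m and velocity of joint carousel between -0.05 and 0.05 rad/s and height (world z) of jar_1_mid between 0.041 and 0.063 m and horizontal distance between each of jar_1_mid, label_roll_mid, jar_2_mid, clip_mid, jar_3_mid and stand below 0.105 m and angle between each of jar_1_mid, label_roll_mid, jar_2_mid, clip_mid, jar_3_mid's own z axis and vertical below 0.25 rad and height (world z) of label_roll_mid between 0.033 and 0.055 m and height (world z) of jar_2_mid between 0.041 and 0.063 m and height (world z) of clip_mid between 0.018 and 0.04 m and height (world z) of jar_3_mid between 0.041 and 0.063 m and distance of each of tape_measure, stapler, mouse, pen from where it was at the start of the episode below 0.025 m); the robot touches nothing.
It fails at once if something in the pockets is lifted, tipped over or taken out (height (world z) of any of jar_1_mid, jar_2_mid, jar_3_mid above 0.076 m or angle between any of jar_1_mid, label_roll_mid, jar_2_mid, clip_mid, jar_3_mid's own z axis and vertical above 0.6 rad or horizontal distance between any of jar_1_mid, label_roll_mid, jar_2_mid, clip_mid, jar_3_mid and stand above 0.12 m or height (world z) of label_roll_mid above 0.068 m or height (world z) of clip_mid above 0.053 m).
It fails at once if the robot shoves the things in the pockets (more than 5 N) (contact force between any of the fingers, the arm and jar_1 above 5 N or contact force between any of the fingers, the arm and label_roll above 5 N or contact force between any of the fingers, the arm and jar_2 above 5 N or contact force between any of the fingers, the arm and clip above 5 N or contact force between any of the fingers, the arm and jar_3 above 5 N).
It fails at once if a thing lying round the carousel is moved more than 25 mm (distance of any of tape_measure, stapler, mouse, pen from where it was at the start of the episode above 0.025 m).
It also fails if it takes over 61 s, if anything falls off the work surface, if the arm or the gripper's body presses on something with over 40 N, if the wrist force passes 120 N, or if a joint passes its speed limit or range.

### The arm

A 7-joint arm with a two-finger parallel gripper is mounted at the origin on a cart in front of the work surface, level with it; the furniture and walls round the work are solid. World frame = base frame: x ahead of the robot, y to its left, z up, the work surface at z = 0. Lengths are in m, angles in degrees, forces in N, time in s.
With the tool pointing down it reaches from about 0.35 to 0.9 m from the base axis. Payload 7.2 kg.
Tool frame: the origin (TCP) lies between the finger pads; the fingertips stand manip.finger_overhang ahead of it and the grasp point (between the pads) is the TCP (manip.finger_overhang is the distance from the TCP to the fingertips, in m); z points along the fingers, y is the line along which they close (so a half turn about z gives the same grasp; the last joint's range is limited). The gripper opens to 88 mm and grips with 3 to 60 N. Pads are 20 mm wide; open, the fingers measure 115 mm over their backs; the gripper's body (75 mm by 178 mm) begins 61 mm behind the grasp point.
Start: joints at [71.837, 23.554, -0.728, 91.456, 0.321, 64.991, -4.71], TCP at [0.154, -0.606, 0.242] pointing down, gripper open.
Joint ranges: [-169.25, 169.25], [-16.82, 113.86], [-84.01, 82.57], [7.8, 145.47], [-59.2, 239.2], [7.22, 106.19], [-163.78, 163.78]. Speed limits (degrees/s): [136.94, 136.94, 172.46, 172.46, 180, 180, 180].

### API

Orientations are given as a 3x3 rotation matrix whose columns are the frame's x, y, z axes.
In Python, from plant import observe, eyes, manip gives the robot as it stands.
- The arm moves only by the shell command python3 -m inch 'ROWS' [OPENING] [FORCE]. ROWS is JSON, a list of rows, each a list of 6 numbers: the shift along the tool's x, y, z scaled (see below), then the turn, a rotation vector about the tool's x, y, z scaled (see below). In form: [[x, y, z, wx, wy, wz], ...]. A call has exactly 10 rows; each row is the pose to reach, as a shift and turn from the pose commanded when the call began, along the tool's axes at that moment; what a row does not reach only later rows make up. The controller multiplies each number of a shift by 300 mm and each number of a turn by 60 degrees. A row lasts 1/8 s, in which the tool goes at most 62.5 mm and 10.7 degrees, less where a joint would pass 70% of its speed; a pose out of reach is approached as far as the arm can. A call with a number of a shift or a turn outside -1 to 1 is refused whole. A call with a gripper value outside its range is refused whole. OPENING is the closure, from 0 (fully open) to 1 (shut), set as the call begins (- or left out, the last holds). The fingers move at their own pace and stop on an object; FORCE is the grip in N (left out, the last holds). Time passes only in rows, so rows that repeat a pose let the fingers close, or fill a call up. It gives the time, the measured TCP pose, the force, the opening and the grip force at its end, in the units of the state.
- observe(): the state, without advancing time (a new reading comes with each control period).
- eyes.capture(name): name is "scene" or "top"; returns a dict with "color" (420x560x3 uint8, blue, green, red), "intrinsics" (3x3 intrinsics, pixels), "rvec" (rotation vector, rad) and "tvec" (3), from world to camera coordinates, as OpenCV has them. Camera axes: x right, y down, z forward; pixel columns grow to the right and rows downward; lengths in m; the calibration is good to about 2 mm. A picture is of the moment at which its call begins. There is no depth.
- manip.sign_off(): hands the job in; it is judged then, once.
The state is a dict: "time": time; "qpos": joint angles; "dq": joint speeds; "tau": joint torques, N m; "ee_pos": TCP position; "ee_rot": TCP orientation; "wrist_force": force on the tool from outside, world axes, zero at the start; "moment": the same for the moment, N m; "opening": finger opening in m; "finger_force": force on a finger pad.
Only numpy, scipy, OpenCV 4.12 (cv2) and the standard library are available. Lean on these libraries where they do the work, as an engineer would, in place of code of your own. Each camera call takes 0.05 s, during which the arm holds its last target. There are 200 camera calls.

## Working session

There is one attempt and no reset: what is moved stays moved. The work goes in short steps, Python scripts to look and compute and a shell command to move; the robot and the scene stay as the last step left them, time stands still between calls to the robot, and variables do not carry over. Pictures are saved under pics/ and viewed, at most 10 in all, crops included, and the job is handed in when it is done.

```bash
mkdir -p pics; ls
python3 - <<'E'
from plant import observe, eyes, manip
import cv2,numpy as np
for n in("scene","top"):
    c=eyes.capture(n);cv2.imwrite(f"pics/{n}0.png",c["color"])
    R=cv2.Rodrigues(np.array(c["rvec"],float))[0];print(n,-R.T@np.array(c["tvec"]).ravel(),R[2],np.array(c["intrinsics"]))
s=observe();print(s["ee_pos"],s["ee_rot"],s["opening"],s["time"],manip.finger_overhang)
E
```

```text
pics
scene [-0.31894364 -0.07695741  1.21366204] [ 0.60837492  0.02268202 -0.79332559] [[458.80893956   0.         274.85102288]
 [  0.         458.80893956 209.29176154]
 [  0.           0.           1.        ]]
top [ 0.48495315 -0.04628485  1.30375983] [ 0.04700939 -0.02250718 -0.99864085] [[400.95376378   0.         272.93283007]
 [  0.         400.95376378 214.00254532]
 [  0.           0.           1.        ]]
[ 0.15378104 -0.60538537  0.24093056] [[ 9.69198106e-01  2.46282071e-01 -4.14731908e-04]
 [ 2.46282405e-01 -9.69197259e-01  1.28461145e-03]
 [-8.55802603e-05 -1.34718416e-03 -9.99999089e-01]] 0.0878083115350796 0.1 0.019
```

View pics/top0.png

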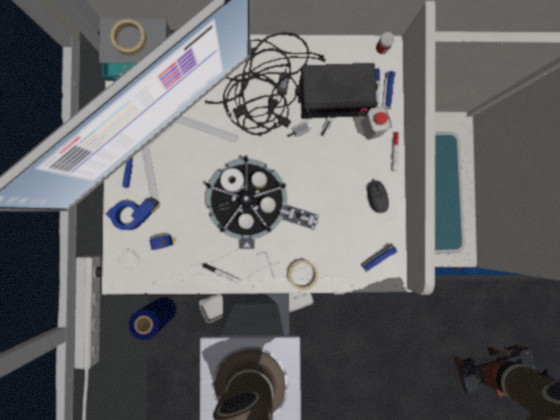

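View pics/scene0.png

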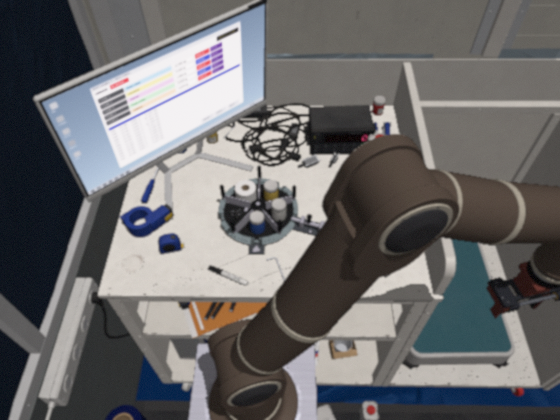

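The top view shows the carousel at about (246,198), the roll in the back-left pocket at (232,179), the pointer at (247,243) and the bolt bracket running to (318,220). I'll enlarge it and compute positions.

```bash
cat > h.py <<'E'
from plant import observe, eyes, manip
import cv2,numpy as np
def cast(c,uv,z):
    R=cv2.Rodrigues(np.array(c["rvec"],float))[0];t=np.array(c["tvec"],float).ravel()
    o=-R.T@t;d=R.T@np.linalg.inv(np.array(c["intrinsics"]))@np.array([uv[0],uv[1],1.])
    return (o+d*(z-o[2])/d[2])[:2]
def proj(c,p):
    return cv2.projectPoints(np.array(p,float).reshape(-1,3),np.array(c["rvec"],float),np.array(c["tvec"],float),np.array(c["intrinsics"]),None)[0].reshape(-1,2)
def crop(c,name,x0,y0,x1,y1,k):
    im=cv2.resize(c["color"][y0:y1,x0:x1],None,fx=k,fy=k,interpolation=cv2.INTER_CUBIC);cv2.imwrite(name,im)
E
python3 - <<'E'
from h import *
c=eyes.capture("top");crop(c,"pics/t1.png",195,145,335,250,5)
print(cast(c,(246,198),.05),cast(c,(232,179),.068),cast(c,(247,243),.02),cast(c,(318,220),.03))
E
```

```text
[0.59441433 0.00963484] [0.65186026 0.05200637] [0.45301801 0.00792834] [ 0.5253345  -0.21857364]
```

View pics/t1.png

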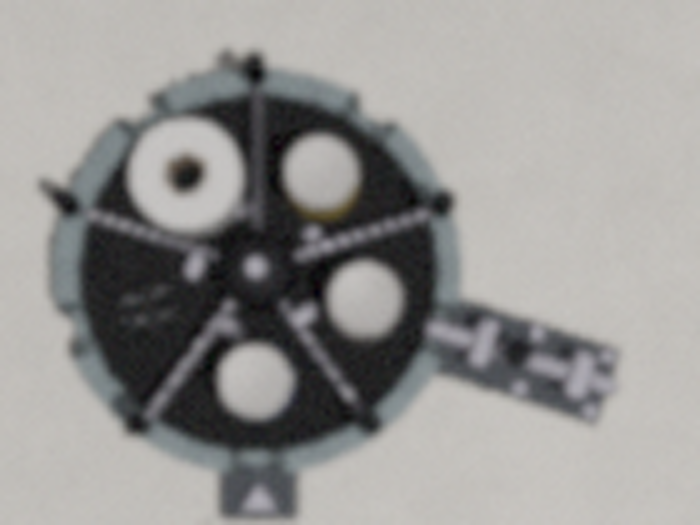

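Run:
```python
from h import *
c=eyes.capture("top")
f=lambda u,v:((u+.5)/5-.5+195,(v+.5)/5-.5+145)
im=c["color"]
ctr=cast(c,f(256,268),.055);tip=cast(c,f(258,485),.02);kn=cast(c,f(517,350),.055)
print("hub",ctr,"tip",tip,np.linalg.norm(tip-ctr),"knob",kn,np.linalg.norm(kn-ctr),np.degrees(np.arctan2(*(kn-ctr)[::-1]))%360, "front",np.degrees(np.arctan2(*(tip-ctr)[::-1]))%360)
# rim mask: bluish grey
hsv=cv2.cvtColor(im,cv2.COLOR_BGR2HSV)
m=np.zeros(im.shape[:2],np.uint8)
m[145:250,195:292]=((hsv[...,1]>25)&(hsv[...,2]>80)&(hsv[...,2]<190)&(hsv[...,0]>75)&(hsv[...,0]<125))[145:250,195:292]*255
p=cv2.findNonZero(m)[:,0];w=np.array([cast(c,q,.032) for q in p])
print(len(p)); o,r=cv2.minEnclosingCircle(w.astype(np.float32));print("rim",o,r)
for n,(u,v) in dict(roll=(186,173),j1=(321,170),j2=(366,298),j3=(255,380)).items():
    z=.068 if n=="roll" else .084
    q=cast(c,f(u,v),z)-ctr;print(n,q,np.linalg.norm(q),np.degrees(np.arctan2(q[1],q[0]))%360)
for a in range(36,396,72):
    for yw in(0,):
        th=np.radians(a-36+0);P=ctr+.122*np.array([np.cos(th),np.sin(th)])
        for z in(.032,.1): print(a-36,z,np.round((proj(c,[*P,z])[0]-[195,145]+.5)*5))
```

```text
hub [0.59335334 0.01003563] tip [0.45748721 0.01047316] 0.13586683172725095 knob [ 0.54162646 -0.15272188] 0.1707796160956591 252.36892919274328 front 179.8154909181596
115
rim (0.5822908878326416, 0.007339811883866787) 0.1360204964876175
roll [0.05788602 0.04258744] 0.07186432508984199 36.342365468792316
j1 [ 0.0574825  -0.04105135] 0.07063604984532464 324.46732263693065
j2 [-0.02101335 -0.06828179] 0.07144203595037897 252.89453415174194
j3 [-0.07079867 -0.00063508] 0.07080151395652053 180.5139416245682
0 0.032 [258.  81.]
0 0.1 [253.  61.]
72 0.032 [ 75. 213.]
72 0.1 [ 60. 200.]
144 0.032 [145. 428.]
144 0.1 [133. 427.]
216 0.032 [372. 427.]
216 0.1 [373. 426.]
288 0.032 [440. 212.]
288 0.1 [445. 199.]
```

The geometry fits: the axis is at (0.593, 0.010), the yaw is near 0, and all radii match those given. The roll sits at 36°, so the tray must turn +144°. I'll move in clear of the side panel first, with the fingers closed and tool y along the bolt.

```bash
cat >> h.py <<'E'
def to(*ps):
    "world targets -> tool shift numbers from measured pose"
    s=observe();R=np.array(s["ee_rot"]);p=np.array(s["ee_pos"])
    print("at",np.round(p,4),"x-axis deg",round(np.degrees(np.arctan2(R[1,0],R[0,0])),1),"F",np.round(s["wrist_force"],1),"t",s["time"],"q",np.round(s["qpos"],0))
    for q in ps: print(np.round(q,3),"->",np.round(R.T@(np.array(q)-p)/.3,3))
E
python3 -m inch '[[0.06,-0.08,0,0,0,0.05],[0.12,-0.155,0,0,0,0.1],[0.18,-0.23,0,0,0,0.16],[0.245,-0.31,0,0,0,0.21],[0.305,-0.39,0,0,0,0.27],[0.365,-0.465,0,0,0,0.32],[0.43,-0.54,0,0,0,0.37],[0.49,-0.62,0,0,0,0.43],[0.55,-0.7,0,0,0,0.48],[0.61,-0.775,0,0,0,0.533]]' 1 20
python3 -c "
from h import *
to((.549,-.129,.2),(.549,-.129,.067))"
```

```text
time: 1.45
ee_pos: [0.2742, -0.3343, 0.2417]
ee_rot: [[0.952, -0.306, 0.0], [-0.306, -0.952, -0.0], [0.0, 0.0, -1.0]]
wrist_force: [-0.6, -0.2, -0.4]
opening: 0.0006
finger_force: 0.0
at [ 0.2742 -0.3343  0.2417] x-axis deg -17.8 F [-0.6 -0.2 -0.4] t 1.45 q [ 50.   5.  -6. 116.   1.  59. -64.]
[ 0.549 -0.129  0.2  ] -> [ 0.662 -0.932  0.139]
[ 0.549 -0.129  0.067] -> [ 0.662 -0.932  0.582]
```

```bash
python3 -m inch '[[0.07,-0.1,0,0,0,0],[0.14,-0.2,0.02,0,0,0],[0.22,-0.31,0.04,0,0,0],[0.3,-0.42,0.06,0,0,0],[0.38,-0.53,0.08,0,0,0],[0.45,-0.64,0.1,0,0,0],[0.52,-0.74,0.12,0,0,0],[0.59,-0.84,0.14,0,0,0],[0.64,-0.9,0.14,0,0,0],[0.662,-0.932,0.14,0,0,0]]'
python3 - <<'E'
from h import *
to((.549,-.129,.069))
for n in("scene","top"):
    c=eyes.capture(n); s=observe();p=np.array(s["ee_pos"])-[0,0,.019]
    u,v=proj(c,[.56,-.1,.1])[0].astype(int);x0=max(0,u-80);y0=max(0,v-60);crop(c,f"pics/{n}2.png",x0,y0,x0+160,y0+120,4);print(n,(proj(c,p)[0]-[x0,y0])*4)
E
```

```text
time: 2.7
ee_pos: [0.549, -0.129, 0.1996]
ee_rot: [[0.953, -0.304, -0.0], [-0.304, -0.953, 0.0], [-0.0, 0.0, -1.0]]
wrist_force: [-0.0, -0.5, -0.6]
opening: 0.0005
finger_force: 0.0
at [ 0.549  -0.129   0.1996] x-axis deg -17.7 F [-0.  -0.5 -0.6] t 2.7 q [  22.   21.  -18.  102.    7.   58. -106.]
[ 0.549 -0.129  0.069] -> [-0.    -0.     0.435]
scene [363.56692677 183.2095061 ]
top [369.59462976 252.26070132]
```

View pics/scene2.png

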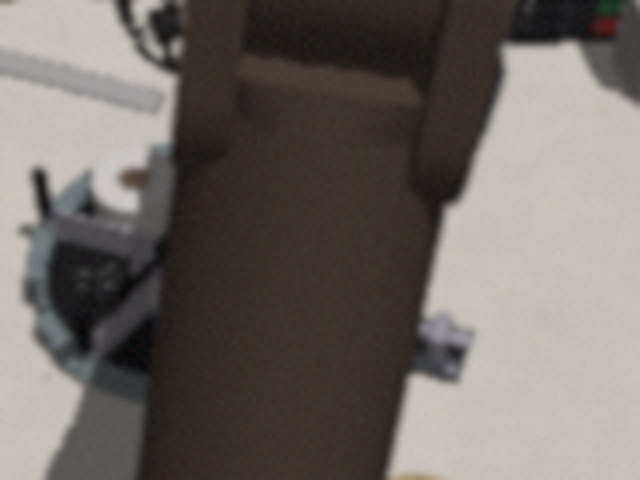

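The arm hides the knob in this view (only the bracket end shows, at about (445,345)). The geometry checked out well, so I'll descend on it.

```bash
python3 -m inch '[[0,0,0.06,0,0,0],[0,0,0.12,0,0,0],[0,0,0.18,0,0,0],[0,0,0.24,0,0,0],[0,0,0.3,0,0,0],[0,0,0.34,0,0,0],[0,0,0.38,0,0,0],[0,0,0.41,0,0,0],[0,0,0.435,0,0,0],[0,0,0.435,0,0,0]]'
python3 -m inch '[[0,0.008,0,0,0,0],[0,0.016,0,0,0,0],[0,0.024,0,0,0,0],[0,0.032,0,0,0,0],[0,0.04,0,0,0,0],[0,0.045,0,0,0,0],[0,0.05,0,0,0,0],[0,0.055,0,0,0,0],[0,0.06,0,0,0,0],[0,0.06,0,0,0,0]]'
```

```text
time: 4.05
ee_pos: [0.5481, -0.1294, 0.0687]
ee_rot: [[0.953, -0.304, -0.001], [-0.304, -0.953, 0.0], [-0.001, 0.0, -1.0]]
wrist_force: [0.0, -0.4, 0.3]
opening: 0.0004
finger_force: 0.0
time: 5.3
ee_pos: [0.5428, -0.1469, 0.0691]
ee_rot: [[0.952, -0.305, -0.0], [-0.305, -0.952, -0.0], [0.0, 0.0, -1.0]]
wrist_force: [0.3, 1.0, 0.8]
opening: 0.0002
finger_force: 0.4
```

```bash
python3 -m inch '[[0,0.005,0,0,0,0],[0,0.01,0,0,0,0],[0,0.015,0,0,0,0],[0,0.02,0,0,0,0],[0,0.025,0,0,0,0],[0,0.03,0,0,0,0],[0,0.03,0,0,0,0],[0,0.035,0,0,0,0],[0,0.035,0,0,0,0],[0,0.035,0,0,0,0]]'
```

```text
time: 6.55
ee_pos: [0.5395, -0.1568, 0.0691]
ee_rot: [[0.952, -0.305, -0.0], [-0.305, -0.952, -0.0], [-0.0, 0.0, -1.0]]
wrist_force: [-0.6, 0.6, 0.6]
opening: 0.0003
finger_force: 0.3
```

```bash
python3 -m inch '[[0,0.005,0,0,0,0],[0,0.01,0,0,0,0],[0,0.015,0,0,0,0],[0,0.015,0,0,0,0],[0,0.02,0,0,0,0],[0,0.02,0,0,0,0],[0,0.025,0,0,0,0],[0,0.025,0,0,0,0],[0,0.025,0,0,0,0],[0,0.025,0,0,0,0]]'
python3 - <<'E'
from h import *
c=eyes.capture("top"); crop(c,"pics/t3.png",195,145,335,250,5)
E
```

```text
time: 7.8
ee_pos: [0.5379, -0.1617, 0.0692]
ee_rot: [[0.953, -0.303, 0.001], [-0.303, -0.953, 0.002], [0.0, -0.002, -1.0]]
wrist_force: [1.3, 8.5, 0.5]
opening: 0.0005
finger_force: 4.1
```

```bash
python3 -m inch '[[0,-0.03,0,0,0,0],[0,-0.03,0,0,0,0],[0,-0.03,-0.05,0,0,0],[0,-0.03,-0.1,0,0,0],[0,-0.03,-0.16,0,0,0],[0,-0.03,-0.22,0,0,0],[0,-0.03,-0.28,0,0,0],[0,-0.03,-0.34,0,0,0],[0,-0.03,-0.39,0,0,0],[0,-0.03,-0.43,0,0,0]]'
python3 - <<'E'
from h import *
to((.5137,.105,.2),(.5137,.105,.094))
E
```

```text
time: 9.1
ee_pos: [0.5401, -0.1552, 0.1991]
ee_rot: [[0.953, -0.304, 0.0], [-0.304, -0.953, -0.0], [0.0, 0.0, -1.0]]
wrist_force: [-0.4, 0.3, 0.1]
opening: 0.0003
finger_force: 0.0
at [ 0.5401 -0.1552  0.1991] x-axis deg -17.7 F [-0.4  0.3  0.1] t 9.1 q [  25.   21.  -18.  102.    7.   58. -103.]
[0.514 0.105 0.2  ] -> [-0.348 -0.799 -0.003]
[0.514 0.105 0.094] -> [-0.348 -0.799  0.35 ]
```

```bash
python3 -m inch '[[-0.03,-0.06,0,0,0,0],[-0.07,-0.15,0,0,0,0],[-0.11,-0.25,0,0,0,0],[-0.15,-0.35,0,0,0,0],[-0.2,-0.45,0,0,0,0],[-0.24,-0.55,0,0,0,0],[-0.28,-0.65,0,0,0,0],[-0.32,-0.73,0,0,0,0],[-0.348,-0.8,0,0,0,0],[-0.348,-0.8,0,0,0,0]]'
python3 - <<'E'
from h import *
c=eyes.capture("top"); crop(c,"pics/t4.png",195,145,335,250,5)
s=observe();print((proj(c,np.array(s["ee_pos"])-[0,0,.019])[0]-[195,145])*5)
E
```

```text
time: 10.35
ee_pos: [0.5124, 0.108, 0.1976]
ee_rot: [[0.954, -0.3, -0.001], [-0.3, -0.954, 0.001], [-0.001, -0.0, -1.0]]
wrist_force: [-0.2, -0.2, -0.2]
opening: 0.0003
finger_force: 0.0
[ 72.03944803 390.9173748 ]
```

View pics/t4.png

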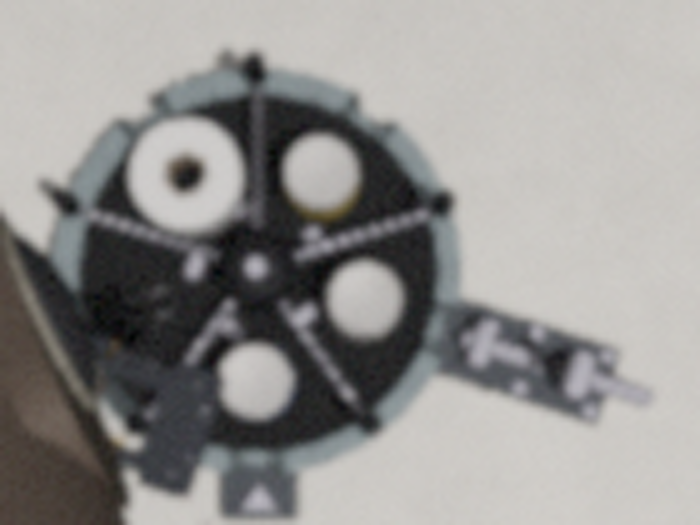

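The bolt is drawn: its rod end is at (650,397) and the knob at (553,365). The tray hasn't moved. Next I descend behind the front-left post.

```bash
python3 -m inch '[[0,0,0.05,0,0,0],[0,0,0.1,0,0,0],[0,0,0.15,0,0,0],[0,0,0.2,0,0,0],[0,0,0.24,0,0,0],[0,0,0.28,0,0,0],[0,0,0.31,0,0,0],[0,0,0.33,0,0,0],[0,0,0.345,0,0,0],[0,0,0.345,0,0,0]]'
python3 - <<'E'
from h import *
to(*[(.5934+.125*np.cos(np.radians(a)),.010+.125*np.sin(np.radians(a)),.094) for a in range(134,211,4)])
E
```

```text
time: 11.65
ee_pos: [0.5136, 0.1052, 0.0945]
ee_rot: [[0.953, -0.304, -0.0], [-0.304, -0.953, -0.0], [-0.0, 0.0, -1.0]]
wrist_force: [-0.4, 0.5, 0.2]
opening: 0.0005
finger_force: 0.0
at [0.5136 0.1052 0.0945] x-axis deg -17.7 F [-0.4  0.5  0.2] t 11.65 q [   1.   26.  -22.  113.   14.   44. -137.]
[0.507 0.1   0.094] -> [-0.017  0.024  0.002]
[0.501 0.094 0.094] -> [-0.03   0.05   0.002]
[0.495 0.087 0.094] -> [-0.041  0.077  0.002]
[0.49  0.08  0.094] -> [-0.05   0.104  0.002]
[0.485 0.072 0.094] -> [-0.057  0.133  0.002]
[0.481 0.065 0.094] -> [-0.062  0.161  0.002]
[0.478 0.057 0.094] -> [-0.066  0.19   0.002]
[0.475 0.049 0.094] -> [-0.067  0.219  0.002]
[0.472 0.04  0.094] -> [-0.066  0.248  0.002]
[0.47  0.032 0.094] -> [-0.063  0.277  0.002]
[0.469 0.023 0.094] -> [-0.058  0.306  0.002]
[0.468 0.014 0.094] -> [-0.051  0.334  0.002]
[0.468 0.006 0.094] -> [-0.042  0.362  0.002]
[ 0.469 -0.003  0.094] -> [-0.032  0.389  0.002]
[ 0.47  -0.012  0.094] -> [-0.019  0.415  0.002]
[ 0.472 -0.02   0.094] -> [-0.005  0.44   0.002]
[ 0.475 -0.029  0.094] -> [0.012 0.464 0.002]
[ 0.478 -0.037  0.094] -> [0.029 0.487 0.002]
[ 0.481 -0.045  0.094] -> [0.049 0.509 0.002]
[ 0.485 -0.053  0.094] -> [0.07  0.529 0.002]
```

```bash
python3 -m inch '[[-0.009,0.012,0,0,0,0],[-0.017,0.024,0,0,0,0],[-0.024,0.037,0,0,0,0],[-0.03,0.05,0,0,0,0],[-0.041,0.077,0,0,0,0],[-0.05,0.104,0,0,0,0],[-0.057,0.133,0,0,0,0],[-0.062,0.161,0,0,0,0],[-0.066,0.19,0,0,0,0],[-0.067,0.219,0,0,0,0]]'
python3 -m inch '[[0.001,0.029,0,0,0,0],[0.004,0.058,0,0,0,0],[0.009,0.087,0,0,0,0],[0.016,0.115,0,0,0,0],[0.025,0.143,0,0,0,0],[0.035,0.17,0,0,0,0],[0.048,0.196,0,0,0,0],[0.062,0.221,0,0,0,0],[0.07,0.233,0,0,0,0],[0.07,0.233,0,0,0,0]]'
python3 - <<'E'
from h import *
c=eyes.capture("top"); crop(c,"pics/t5.png",195,145,335,250,5)
s=observe();p=np.array(s["ee_pos"]);print("ang",np.degrees(np.arctan2(p[1]-.01,p[0]-.5934))%360,np.hypot(p[1]-.01,p[0]-.5934))
E
```

```text
time: 12.9
ee_pos: [0.4744, 0.0482, 0.0947]
ee_rot: [[0.953, -0.304, 0.0], [-0.304, -0.953, -0.0], [0.0, -0.0, -1.0]]
wrist_force: [1.0, 2.0, 1.6]
opening: 0.0005
finger_force: 0.6
time: 14.15
ee_pos: [0.4729, -0.0248, 0.0944]
ee_rot: [[0.952, -0.305, -0.001], [-0.305, -0.952, -0.0], [-0.001, 0.001, -1.0]]
wrist_force: [0.4, -1.5, -0.1]
opening: 0.0005
finger_force: 0.0
ang 195.9936110812525 0.12536922058688932
```

View pics/t5.png

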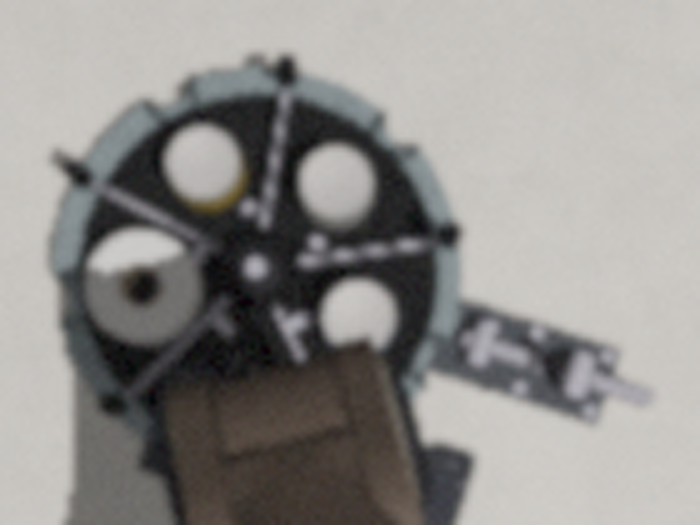

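The tray has turned about 63°: the roll is at (141,288) and the next post at (113,405), around 135°. I'll lift, go back behind that post and push about 81° more.

```bash
python3 -m inch '[[0,-0.015,-0.02,0,0,0],[0,-0.015,-0.06,0,0,0],[0,-0.015,-0.11,0,0,0],[0,-0.015,-0.16,0,0,0],[0,-0.015,-0.2,0,0,0],[0,-0.015,-0.24,0,0,0],[0,-0.015,-0.28,0,0,0],[0,-0.015,-0.31,0,0,0],[0,-0.015,-0.33,0,0,0],[0,-0.015,-0.33,0,0,0]]'
python3 - <<'E'
from h import *
to((.5342,.1213,.195))
E
```

```text
time: 15.45
ee_pos: [0.4748, -0.02, 0.1939]
ee_rot: [[0.953, -0.305, 0.0], [-0.305, -0.953, -0.0], [0.0, -0.0, -1.0]]
wrist_force: [-0.3, 0.4, -0.3]
opening: 0.0
finger_force: 0.0
at [ 0.4748 -0.02    0.1939] x-axis deg -17.7 F [-0.3  0.4 -0.3] t 15.45 q [  17.   14.  -23.  114.    7.   54. -118.]
[0.534 0.121 0.195] -> [ 0.045 -0.509 -0.004]
```

```bash
python3 -m inch '[[0.005,-0.06,0,0,0,0],[0.01,-0.12,0,0,0,0],[0.015,-0.18,0,0,0,0],[0.02,-0.24,0,0,0,0],[0.025,-0.3,0,0,0,0],[0.03,-0.36,0,0,0,0],[0.035,-0.42,0,0,0,0],[0.04,-0.48,0,0,0,0],[0.045,-0.51,0,0,0,0],[0.045,-0.51,0,0,0,0]]'
python3 -m inch '[[0,0,0.05,0,0,0],[0,0,0.1,0,0,0],[0,0,0.15,0,0,0],[0,0,0.2,0,0,0],[0,0,0.24,0,0,0],[0,0,0.27,0,0,0],[0,0,0.3,0,0,0],[0,0,0.32,0,0,0],[0,0,0.33,0,0,0],[0,0,0.33,0,0,0]]'
python3 - <<'E'
from h import *
to(*[(.5934+.125*np.cos(np.radians(a)),.010+.125*np.sin(np.radians(a)),.095) for a in [119,121.5,124,126,*range(130,206,4)]])
E
```

```text
time: 16.7
ee_pos: [0.5342, 0.1223, 0.1935]
ee_rot: [[0.953, -0.304, -0.0], [-0.304, -0.953, 0.0], [-0.0, -0.0, -1.0]]
wrist_force: [0.7, -0.2, 0.4]
opening: 0.0006
finger_force: 0.0
time: 17.95
ee_pos: [0.5341, 0.1217, 0.0946]
ee_rot: [[0.953, -0.304, 0.0], [-0.304, -0.953, -0.0], [0.0, -0.0, -1.0]]
wrist_force: [0.8, 0.1, -0.5]
opening: 0.0006
finger_force: 0.0
at [0.5341 0.1217 0.0946] x-axis deg -17.7 F [ 0.8  0.1 -0.5] t 17.95 q [   0.   28.  -24.  109.   15.   46. -139.]
[0.533 0.119 0.095] -> [-0.002  0.009 -0.001]
[0.528 0.117 0.095] -> [-0.014  0.022 -0.001]
[0.524 0.114 0.095] -> [-0.026  0.036 -0.001]
[0.52  0.111 0.095] -> [-0.034  0.048 -0.001]
[0.513 0.106 0.095] -> [-0.051  0.072 -0.001]
[0.507 0.1   0.095] -> [-0.065  0.097 -0.001]
[0.501 0.094 0.095] -> [-0.078  0.123 -0.001]
[0.495 0.087 0.095] -> [-0.089  0.15  -0.001]
[0.49  0.08  0.095] -> [-0.098  0.178 -0.001]
[0.485 0.072 0.095] -> [-0.106  0.206 -0.001]
[0.481 0.065 0.095] -> [-0.111  0.235 -0.001]
[0.478 0.057 0.095] -> [-0.114  0.263 -0.001]
[0.475 0.049 0.095] -> [-0.115  0.292 -0.001]
[0.472 0.04  0.095] -> [-0.114  0.322 -0.001]
[0.47  0.032 0.095] -> [-0.111  0.35  -0.001]
[0.469 0.023 0.095] -> [-0.106  0.379 -0.001]
[0.468 0.014 0.095] -> [-0.1    0.407 -0.001]
[0.468 0.006 0.095] -> [-0.091  0.435 -0.001]
[ 0.469 -0.003  0.095] -> [-0.08   0.462 -0.001]
[ 0.47  -0.012  0.095] -> [-0.067  0.488 -0.001]
[ 0.472 -0.02   0.095] -> [-0.053  0.514 -0.001]
[ 0.475 -0.029  0.095] -> [-0.037  0.538 -0.001]
[ 0.478 -0.037  0.095] -> [-0.019  0.561 -0.001]
```

```bash
python3 -m inch '[[-0.008,0.016,0,0,0,0],[-0.014,0.022,0,0,0,0],[-0.02,0.029,0,0,0,0],[-0.026,0.036,0,0,0,0],[-0.034,0.048,0,0,0,0],[-0.051,0.072,0,0,0,0],[-0.065,0.097,0,0,0,0],[-0.078,0.123,0,0,0,0],[-0.089,0.15,0,0,0,0],[-0.098,0.178,0,0,0,0]]'
python3 -m inch '[[-0.008,0.028,0,0,0,0],[-0.013,0.057,0,0,0,0],[-0.016,0.085,0,0,0,0],[-0.017,0.114,0,0,0,0],[-0.016,0.144,0,0,0,0],[-0.013,0.172,0,0,0,0],[-0.008,0.201,0,0,0,0],[-0.002,0.229,0,0,0,0],[0.007,0.257,0,0,0,0],[0.018,0.284,0,0,0,0]]'
python3 -m inch '[[0.006,0.013,0,0,0,0],[0.013,0.026,0,0,0,0],[0.02,0.039,0,0,0,0],[0.027,0.052,0,0,0,0],[0.031,0.058,0,0,0,0],[0.035,0.064,0,0,0,0],[0.039,0.07,0,0,0,0],[0.043,0.076,0,0,0,0],[0.043,0.076,0,0,0,0],[0.043,0.076,0,0,0,0]]'
python3 - <<'E'
from h import *
c=eyes.capture("top"); crop(c,"pics/t6.png",195,145,335,250,5)
s=observe();p=np.array(s["ee_pos"]);print("ang",np.degrees(np.arctan2(p[1]-.01,p[0]-.5934))%360,np.hypot(p[1]-.01,p[0]-.5934))
E
```

```text
time: 19.2
ee_pos: [0.4895, 0.0792, 0.0947]
ee_rot: [[0.953, -0.304, 0.0], [-0.304, -0.953, -0.0], [0.0, -0.0, -1.0]]
wrist_force: [1.2, 0.6, 0.8]
opening: 0.0004
finger_force: 0.5
time: 20.45
ee_pos: [0.4692, -0.0035, 0.0947]
ee_rot: [[0.953, -0.304, 0.0], [-0.304, -0.953, 0.0], [0.0, -0.0, -1.0]]
wrist_force: [2.6, 2.0, -0.6]
opening: 0.0003
finger_force: 1.1
time: 21.7
ee_pos: [0.4742, -0.029, 0.0946]
ee_rot: [[0.952, -0.305, -0.0], [-0.305, -0.952, -0.0], [-0.0, 0.0, -1.0]]
wrist_force: [0.4, -0.0, 0.0]
opening: 0.0002
finger_force: 0.0
ang 198.06164008726316 0.125392508187084
```

View pics/t6.png

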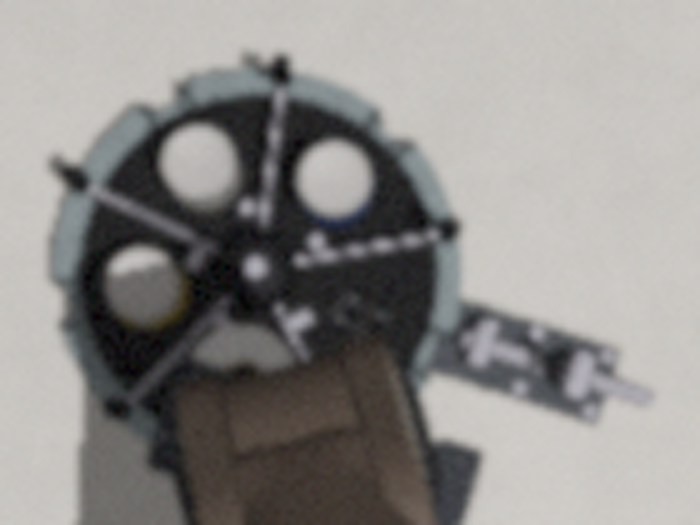

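Run:
```python
from h import *
c=eyes.capture("top");C=np.array([.5934,.010])
f=lambda u,v:((u+.5)/5-.5+195,(v+.5)/5-.5+145)
A=lambda u,v,z:(lambda q:(round(np.degrees(np.arctan2(q[1],q[0]))%360,1),round(np.hypot(*q),3)))(cast(c,f(u,v),z)-C)
print("lids, want 36,324,108",A(199,165,.084),A(335,176,.084),A(147,285,.084))
print("post tops",A(280,62,.1),A(450,228,.1), "back-left base",A(82,180,.045))
to(*[(.5934+.125*np.cos(np.radians(a)),.010+.125*np.sin(np.radians(a)),.0946) for a in (200,202,204,206,207)])
```

```text
lids, want 36,324,108 (np.float64(28.9), np.float64(0.069)) (np.float64(317.3), np.float64(0.073)) (np.float64(101.1), np.float64(0.066))
post tops (np.float64(352.2), np.float64(0.122)) (np.float64(279.5), np.float64(0.121)) back-left base (np.float64(62.7), np.float64(0.123))
at [ 0.4742 -0.0288  0.0946] x-axis deg -17.7 F [ 1.  -0.5 -0.4] t 21.8 q [  17.   22.  -23.  119.   13.   41. -123.]
[ 0.476 -0.033  0.095] -> [ 0.009  0.011 -0.   ]
[ 0.478 -0.037  0.095] -> [ 0.019  0.022 -0.   ]
[ 0.479 -0.041  0.095] -> [0.028 0.033 0.   ]
[ 0.481 -0.045  0.095] -> [0.038 0.044 0.   ]
[ 0.482 -0.047  0.095] -> [0.043 0.049 0.   ]
```

About 7.5° remains, so I'll creep the finger to 205.5°.

```bash
python3 -m inch '[[0.004,0.005,0,0,0,0],[0.009,0.011,0,0,0,0],[0.014,0.017,0,0,0,0],[0.019,0.022,0,0,0,0],[0.024,0.028,0,0,0,0],[0.028,0.033,0,0,0,0],[0.032,0.038,0,0,0,0],[0.035,0.041,0,0,0,0],[0.036,0.042,0,0,0,0],[0.036,0.042,0,0,0,0]]'
python3 -m inch '[[-0.01,-0.02,0,0,0,0],[-0.01,-0.02,-0.03,0,0,0],[-0.01,-0.02,-0.08,0,0,0],[-0.01,-0.02,-0.13,0,0,0],[-0.01,-0.02,-0.18,0,0,0],[-0.01,-0.02,-0.23,0,0,0],[-0.01,-0.02,-0.27,0,0,0],[-0.01,-0.02,-0.31,0,0,0],[-0.01,-0.02,-0.34,0,0,0],[-0.01,-0.02,-0.34,0,0,0]]'
python3 - <<'E'
from h import *
c=eyes.capture("top"); crop(c,"pics/t7.png",195,145,335,250,5)
u=np.array([np.cos(np.radians(252.3)),np.sin(np.radians(252.3))]);C=np.array([.5934,.010])
to((*(C+.228*u),.2))
E
```

```text
time: 23.05
ee_pos: [0.4808, -0.0441, 0.0946]
ee_rot: [[0.953, -0.304, -0.0], [-0.304, -0.953, -0.0], [-0.0, 0.0, -1.0]]
wrist_force: [-0.9, 0.8, 0.3]
opening: 0.0002
finger_force: 0.2
time: 24.3
ee_pos: [0.4801, -0.0374, 0.1972]
ee_rot: [[0.953, -0.304, 0.001], [-0.304, -0.953, -0.0], [0.001, -0.0, -1.0]]
wrist_force: [1.2, -0.3, 0.1]
opening: 0.0004
finger_force: 0.0
at [ 0.4798 -0.0374  0.1967] x-axis deg -17.7 F [-0.5 -0.2 -0.2] t 24.35 q [  20.   14.  -25.  113.    7.   55. -116.]
[ 0.524 -0.207  0.2  ] -> [ 0.313  0.494 -0.011]
```

View pics/t7.png

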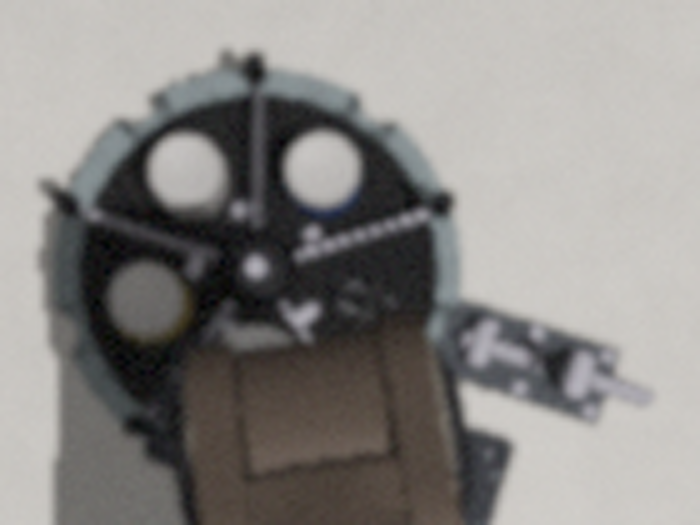

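The posts at (255,65) and (443,202) match the start image, so the tray is aligned. Next I go outside the knob at r ≈ 220 mm and push it home.

```bash
python3 -m inch '[[0.04,0.06,0,0,0,0],[0.08,0.12,0,0,0,0],[0.12,0.18,0,0,0,0],[0.16,0.24,0,0,0,0],[0.2,0.3,0,0,0,0],[0.23,0.36,0,0,0,0],[0.26,0.41,0,0,0,0],[0.29,0.45,0,0,0,0],[0.31,0.475,0,0,0,0],[0.31,0.475,0,0,0,0]]'
python3 - <<'E'
from h import *
to((.5265,-.1996,.2),(.5265,-.1996,.069),(.5934-.304*.188,.01-.953*.188,.069))
E
```

```text
time: 25.6
ee_pos: [0.5252, -0.2018, 0.1965]
ee_rot: [[0.952, -0.305, -0.0], [-0.305, -0.952, 0.0], [-0.0, -0.0, -1.0]]
wrist_force: [-0.4, 0.0, -0.2]
opening: 0.0007
finger_force: 0.0
at [ 0.5252 -0.2018  0.1965] x-axis deg -17.8 F [-0.4  0.  -0.2] t 25.6 q [ 32.  21. -20. 102.   9.  58. -99.]
[ 0.526 -0.2    0.2  ] -> [ 0.002 -0.008 -0.012]
[ 0.526 -0.2    0.069] -> [ 0.002 -0.008  0.425]
[ 0.536 -0.169  0.069] -> [ 0.002 -0.115  0.425]
```

```bash
python3 -m inch '[[0,0,0.06,0,0,0],[0,0,0.12,0,0,0],[0,0,0.18,0,0,0],[0,0,0.24,0,0,0],[0,0,0.29,0,0,0],[0,0,0.34,0,0,0],[0,0,0.38,0,0,0],[0,0,0.41,0,0,0],[0,0,0.425,0,0,0],[0,0,0.425,0,0,0]]'
python3 -m inch '[[0.002,-0.012,0,0,0,0],[0.002,-0.024,0,0,0,0],[0.002,-0.036,0,0,0,0],[0.002,-0.048,0,0,0,0],[0.002,-0.06,0,0,0,0],[0.002,-0.07,0,0,0,0],[0.002,-0.08,0,0,0,0],[0.002,-0.09,0,0,0,0],[0.002,-0.1,0,0,0,0],[0.002,-0.105,0,0,0,0]]'
python3 -m inch '[[0,-0.003,0,0,0,0],[0,-0.006,0,0,0,0],[0,-0.009,0,0,0,0],[0,-0.012,0,0,0,0],[0,-0.015,0,0,0,0],[0,-0.018,0,0,0,0],[0,-0.02,0,0,0,0],[0,-0.022,0,0,0,0],[0,-0.022,0,0,0,0],[0,-0.022,0,0,0,0]]'
```

```text
time: 26.85
ee_pos: [0.525, -0.2014, 0.0691]
ee_rot: [[0.953, -0.304, -0.0], [-0.304, -0.953, 0.0], [-0.0, -0.0, -1.0]]
wrist_force: [0.6, 0.3, -0.6]
opening: 0.0003
finger_force: 0.0
time: 28.1
ee_pos: [0.5353, -0.1713, 0.0691]
ee_rot: [[0.953, -0.304, 0.0], [-0.304, -0.953, 0.0], [0.0, -0.0, -1.0]]
wrist_force: [0.1, -1.8, 0.9]
opening: 0.0002
finger_force: 0.8
time: 29.35
ee_pos: [0.536, -0.169, 0.0692]
ee_rot: [[0.952, -0.307, -0.002], [-0.307, -0.952, -0.004], [-0.0, 0.004, -1.0]]
wrist_force: [-2.5, -10.9, 2.1]
opening: 0.0004
finger_force: 5.8
```

It stopped at r = 188 mm with 11 N, as predicted for fully home. I'll retreat, lift and check.

```bash
python3 -m inch '[[0,0.03,0,0,0,0],[0,0.06,0,0,0,0],[0,0.06,-0.05,0,0,0],[0,0.06,-0.11,0,0,0],[0,0.06,-0.18,0,0,0],[0,0.06,-0.25,0,0,0],[0,0.06,-0.32,0,0,0],[0,0.06,-0.39,0,0,0],[0,0.06,-0.43,0,0,0],[0,0.06,-0.43,0,0,0]]'
python3 -m inch '[[-0.05,0.05,0,0,0,0],[-0.11,0.1,0,0,0,0],[-0.18,0.15,0,0,0,0],[-0.25,0.2,0,0,0,0],[-0.32,0.25,0,0,0,0],[-0.39,0.3,0,0,0,0],[-0.46,0.35,0,0,0,0],[-0.5,0.4,0,0,0,0],[-0.5,0.4,0,0,0,0],[-0.5,0.4,0,0,0,0]]'
python3 - <<'E'
from h import *
c=eyes.capture("top"); crop(c,"pics/t8.png",140,145,420,290,2.8)
E
```

```text
time: 30.6
ee_pos: [0.5323, -0.1823, 0.1995]
ee_rot: [[0.953, -0.304, 0.002], [-0.304, -0.953, -0.001], [0.002, 0.0, -1.0]]
wrist_force: [0.4, -0.7, -0.6]
opening: 0.0006
finger_force: 0.0
time: 31.85
ee_pos: [0.3522, -0.2508, 0.1979]
ee_rot: [[0.952, -0.305, -0.0], [-0.305, -0.952, 0.0], [-0.0, -0.0, -1.0]]
wrist_force: [0.8, -0.4, -0.0]
opening: 0.0005
finger_force: 0.0
```

View pics/t8.png

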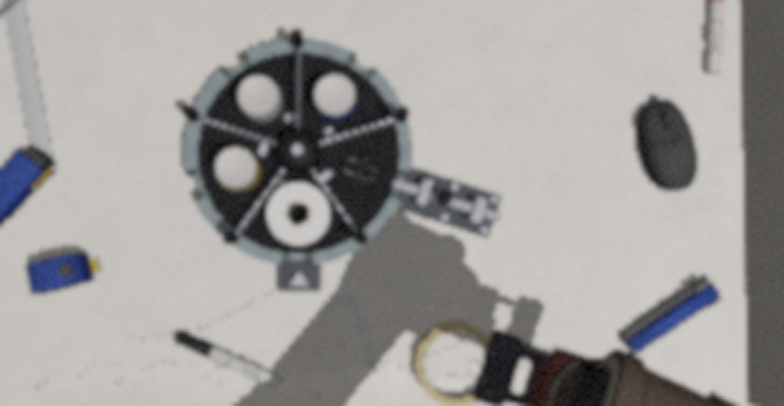

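The roll is at the front over the pointer, at (298,213). The bolt is home, with no rod sticking out past (495,212), and everything else is in place.

```bash
python3 -c "
from plant import manip
print(manip.sign_off())"
```

```text
the job is handed in; nothing more can be done
None
```

I drew the bolt, turned the tray 144° so the label roll faces front over the pointer, pushed the bolt fully home and handed the job in at about 32 s; the last picture showed everything else in place, but no verdict came back.

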